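Clamp a notched mount blank in the seating jig

TASK

Lay the notched mount blank flat on the jig's bed with its notch facing the key on the end stop. Then keep the fence's lock tab pressed while you slide the fence up, so that it pushes the blank fully home over the key, flat against the end stop; let go so that the tab springs up and locks the fence snug against the blank. Do not knock over the two jars.

Things in the scene. Friction and masses are not known exactly. Their poses are not given: they have to be found in the camera images.
- jig: Seating jig, fixed to the table: aluminium base plate 110 (own x) x 320 (own y) mm, flat bed 16 mm above the table. Origin under the centre of the base on the table; z up. A dark steel end stop 104 mm wide stands 20 mm above the bed near its +y end, with its face at y = +120 mm looking to -y; the sliding fence is towards the -y end. The bed has no side walls.
- jig_stop (a point): Point in the middle (x = 0) of the end stop's face, at bed level; axes as the jig's.
- jig_key (a point): Foot of the round nose of the key, at bed level: a steel rib 10 mm wide and 10 mm high that stands out 17 mm from the stop's face towards the fence, centred at jig x = +10 mm; axes as the jig's.
- fence (a joint): Travel of the fence along the jig's +y to the end stop, m, 0 to 0.13; its face is at jig y = -0.07 + value. Starts locked at about 0.02. An 80 mm blank fully home stops it at 0.11; turned the wrong way round, at 0.093. Notches every 10 mm (0.09, 0.10, 0.11...) lock it with 1 mm of play.
- fence_face (a point): Middle of the fence's cork-lined face (90 mm wide, 22 mm high), 10 mm above its lower edge, which just clears the bed; axes as the jig's, moves with the fence.
- lock_tab (a joint): How far the lock tab is pressed down, m: 0 up and locked, 0.007 fully down; keep it 4 to 6 mm down to slide the fence (about 1.5 N). Let go between notches it rests about 3 mm down and clicks up at the next one. Spring: about 4.5 N to start, 8 N fully down.
- tab_top (a point): Middle of the top of the lock tab, a black pad on the carriage, centred 42 mm behind the fence's face (towards jig -y). The flat area is 50 mm (jig x) by 46 mm (jig y) and about 50 mm above the table; at both its +y and -y ends a 6 mm high lip stands up, so that a fingertip pressing in the middle can push the fence along too. Moves with the tab.
- blank: Loose brown wooden mount blank, a flat plate 50 (own x) x 80 (own y) x 12 mm, about 60 g, lying on the table. Origin under its centre; z up. Its +y edge has a notch 16 mm wide and 18 mm deep, off centre, its middle at own x = +10 mm, so with the blank centred on the bed and its axes along the jig's, the notch faces the key.
- blank_front (a point): Middle (own x = 0) of the blank's notched +y edge line, at its underside, 40 mm from the origin; axes as the blank's.
- resin_jar: Small lidded brown jar with a pale lid, 48 mm across, 70 mm high, beyond the blank; origin under its centre, z up.
- filler_jar: Small lidded white jar with a blue lid, 62 mm across, 56 mm high, between the blank and the jig, nearer the robot; origin under its centre, z up.
Not all that is in view belongs to the job. Several things have the shape of the blank; the one meant has the colours described above.

How it is judged:
On the way:
1. the fence slides towards the end stop while its lock tab is held pressed (value of joint lock_tab above 0.0034 m and velocity of joint fence above 0.004 m/s), for 0.2 s.
At the end, for the whole second after the job is handed in: Blank flat on the bed, notch over the key, notched edge within 3 mm of the end stop, within 6 mm of the centre line, square within 0.06 rad; fence within 3 mm of its other edge (0.107 to 0.113), lock tab up (under 1 mm), all at rest, both jars upright (y of blank_front in the frame of jig_stop between -0.003 and 0.003 m and x of blank_front in the frame of jig_stop between -0.006 and 0.006 m and z of blank_front in the frame of jig_stop between -0.003 and 0.003 m and angle between the y axis of blank and the y axis of jig, either way round below 0.06 rad and angle between blank's own z axis and vertical below 0.06 rad and value of joint fence between 0.107 and 0.113 m and value of joint lock_tab below 0.001 m and linear speed of blank below 0.01 m/s and angle between each of resin_jar, filler_jar's own z axis and vertical below 0.3 rad); the robot touches nothing.
It fails at once if a jar is knocked over (angle between any of resin_jar, filler_jar's own z axis and vertical above 0.6 rad).
It also fails if it takes over 54 s, if anything falls off the work surface, if the arm or the gripper's body presses on something with over 40 N, if the wrist force passes 120 N, or if a joint passes its speed limit or range.

ROBOT

A 7-joint arm with a two-finger parallel gripper is mounted at the origin on the work surface; the furniture and walls round the work are solid. World frame = base frame: x ahead of the robot, y to its left, z up, the work surface at z = 0. Lengths are in m, angles in rad, forces in N, time in s.
With the tool pointing down it reaches from about 0.4 to 0.85 m from the base axis. Payload 10.4 kg.
Tool frame: the origin (TCP) lies midway between the tips of the shut fingers; the grasp point (between the pads) lies 19 mm behind it; z points along the fingers, y is the line along which they close (so a half turn about z gives the same grasp; the last joint's range is limited). The gripper opens to 87 mm and grips with 3 to 60 N. Pads are 19 mm wide; open, the fingers measure 117 mm over their backs; the gripper's body (75 mm by 190 mm) begins 51 mm behind the grasp point.
Start: joints at [1.138, 0.332, -0.065, 1.46, 0.022, 1.35, -0.088], TCP at [0.249, -0.573, 0.223] pointing down, gripper open.
Joint ranges: [-2.6, 2.6], [-0.5, 2.12], [-1.47, 1.34], [0.16, 2.42], [-1.27, 4.41], [0.06, 2.06], [-2.6, 2.6]. Speed limits (rad/s): [2.22, 2.22, 2.79, 2.79, 3.14, 3.14, 3.14].

INTERFACE

Orientations are given as a unit quaternion [x, y, z, w].
In Python, from bench import sensors, eyes, order gives the robot as it stands.
- The arm moves only by the tool arm_command, never from a script. Its argument "steps" is a list of rows, each an object with "rot": the turn, a rotation vector about the world's x, y, z in degrees, a list of three; "slide": the shift along the world's x, y, z in m, a list of three; "grip": the opening, from 0 (shut) to 1 (fully open). A call has exactly 8 rows; each row shifts and turns the commanded pose from where the row before left it; what a row does not reach is not made up. A row lasts 1/8 s, in which the tool goes at most 62.5 mm and 10.7 degrees, less where a joint would pass 70% of its speed; a pose out of reach is approached as far as the arm can. A call with a gripper value outside its range is refused whole. The fingers move at their own pace and stop on an object; "newtons" is the grip in N (left out, the last holds). Time passes only in rows, so rows that do not move let the fingers close, or fill a call up. It gives the time, the measured TCP pose, the force, the opening and the grip force at its end, in the units of the state.
- sensors.read_state(): the state, without advancing time (a new reading comes with each control period).
- eyes.camera(name): name is "scene" or "top" or "wrist"; returns a dict with "pixels" (400x640x3 uint8, red, green, blue), "intrinsics" (3x3 intrinsics, pixels), "pose" (4x4, takes a point from camera to world coordinates). Camera axes: x right, y down, z forward; pixel columns grow to the right and rows downward; lengths in m; the calibration is good to about 2 mm. A picture is of the moment at which its call begins. There is no depth.
- order.close_job(): hands the job in; it is judged then, once.
Trained networks look in a picture, given as the dict that the camera call returned (one of the last four; its "shot" number tells which), for a name from the list of things; names that differ only in an ending like _2 or _b are one class to them, and where a whole thing is asked for, a point or a joint stands for the part that bears it (a point fixed in the world has none). Each returns a list of dicts, best first, with "conf" (0 to 1); they miss things now and then, are a little off and sometimes report something else, mostly with a low value. They report only what shows in the picture. A call takes as long as a camera call. They do not tell look-alikes from the thing itself.
- eyes.look_for(name, picture): "bbox" ([left, top, right, bottom] in pixels, round what is visible of it).
The state is a dict: "time": time; "joint_positions": joint angles; "joint_vel": joint speeds; "joint_torque": joint torques, N m; "ee_pos": TCP position; "eef_rot": TCP orientation; "ft_force": force on the tool from outside, world axes, zero at the start; "torque": the same for the moment, N m; "width": finger opening in m; "grip_force": force on a finger pad.
Only numpy, scipy, OpenCV 4.12 (cv2) and the standard library are available. Lean on these libraries where they do the work, as an engineer would, in place of code of your own. Each camera call takes 0.05 s, during which the arm holds its last target. There are 200 camera calls.

## Working session

There is one attempt and no reset: what is moved stays moved. The work goes in short steps, Python scripts to look and compute and a tool call to move; the robot and the scene stay as the last step left them, time stands still between calls to the robot, and variables do not carry over. Pictures are saved under pics/ and viewed, at most 10 in all, crops included, and the job is handed in when it is done.

Besides the shell and the picture viewer there is one more tool, called after "Emit:" as name(argument=value, ...) on one line, values as JSON. arm_command: Moves the arm, as the interface text tells. Its arguments: {"type":"object","properties":{"steps":{"type":"array","items":{"type":"object","properties":{"rot":{"type":"array","items":{"type":"number"}},"slide":{"type":"array","items":{"type":"number"}},"grip":{"type":"number"}}}},"newtons":{"type":"number"}},"required":["steps"]}

```bash
mkdir -p pics; cat > h.py <<'E'
import numpy as np, cv2
from bench import sensors, eyes, order
def shot(n,f=None):
    p=eyes.camera(n)
    if f: cv2.imwrite('pics/'+f,cv2.cvtColor(np.asarray(p['pixels']),cv2.COLOR_RGB2BGR))
    return p
def ray(p,uv,z):
    K=np.array(p['intrinsics']);T=np.array(p['pose'])
    d=T[:3,:3]@np.linalg.solve(K,[uv[0],uv[1],1]);o=T[:3,3]
    return o+d*(z-o[2])/d[2]
def proj(p,X):
    K=np.array(p['intrinsics']);T=np.array(p['pose'])
    c=T[:3,:3].T@(np.array(X)-T[:3,3]);q=K@c;return q[:2]/q[2]
E
python3 - <<'E'
from h import *
t=shot('top','top0.png');s=shot('scene','scene0.png')
for n in ['jig','fence','lock_tab','blank','resin_jar','filler_jar']:
    for p,l in((t,'top'),(s,'scene')):
        print(n,l,[(np.round(d['bbox']).astype(int).tolist(),round(d['conf'],2)) for d in eyes.look_for(n,p)[:4]])
st=sensors.read_state();print(st['time'],st['ee_pos'],st['eef_rot'],st['width'])
print(np.array(t['pose']).round(3))
E
```

```text
jig top [([248, 140, 348, 176], 0.66)]
jig scene [([318, 164, 366, 220], 0.76)]
fence top [([309, 146, 334, 170], 0.76)]
fence scene [([340, 191, 364, 208], 0.74)]
lock_tab top [([312, 152, 336, 163], 0.63)]
lock_tab scene []
blank top [([359, 145, 383, 170], 0.72), ([413, 158, 436, 180], 0.61), ([412, 258, 434, 288], 0.54)]
blank scene [([283, 292, 314, 316], 0.64), ([394, 255, 417, 272], 0.48)]
resin_jar top [([357, 113, 372, 136], 0.75)]
resin_jar scene [([408, 201, 413, 226], 0.66)]
filler_jar top [([346, 188, 366, 207], 0.61)]
filler_jar scene [([330, 217, 348, 243], 0.9)]
0.7 [ 0.24903829 -0.57325923  0.22258912] [9.79080690e-01 2.03472358e-01 1.01319907e-05 4.69812528e-05] 0.08717521430594134
[[-7.000e-03 -9.980e-01  6.100e-02  3.400e-01]
 [-1.000e+00  7.000e-03  4.000e-03  1.000e-03]
 [-4.000e-03 -6.100e-02 -9.980e-01  1.414e+00]
 [ 0.000e+00  0.000e+00  0.000e+00  1.000e+00]]
```

View pics/top0.png

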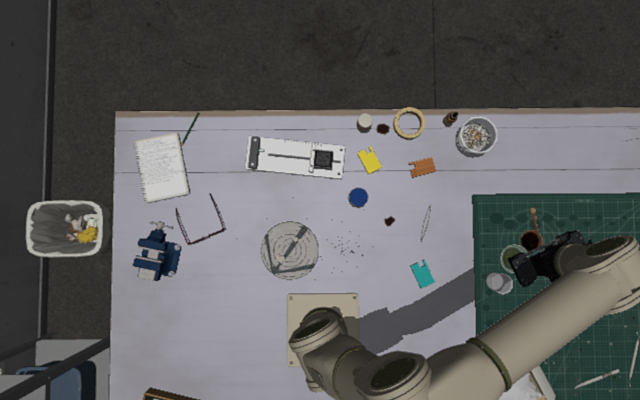

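View pics/scene0.png

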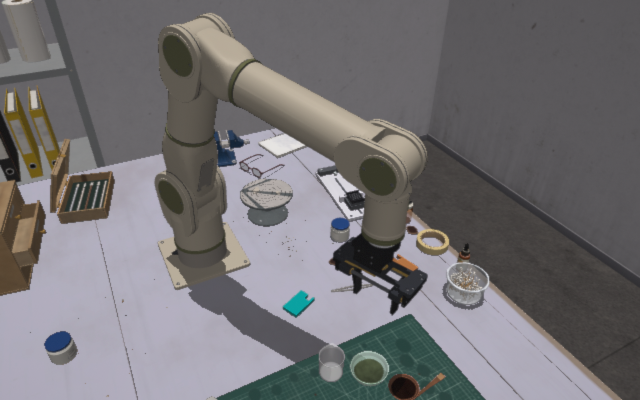

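The top view shows the jig at about (297,158) with its stop on the left, and three blanks: yellow (370,160), orange-brown (423,168) and teal (422,273). I'll enlarge the crop and compute positions.

```bash
python3 - <<'E'
from h import *
im=cv2.imread('pics/top0.png')
c=im[105:215,240:445]; cv2.imwrite('pics/c0.png',cv2.resize(c,None,fx=3.9,fy=3.9,interpolation=cv2.INTER_CUBIC))
p=shot('top')
print(p['intrinsics'])
for n,uv,z in [('brown',(423,168),.012),('yellow',(370,160),.012),('jigc',(296,158),.016),('stop',(253,153),.036),('tab',(323,159),.05),('filler',(358,197),.056),('resin',(365,121),.07)]:
    print(n,ray(p,uv,z).round(3))
hsv=cv2.cvtColor(im,cv2.COLOR_BGR2HSV)
m=cv2.inRange(hsv[150:190,405:445],(3,90,60),(18,255,255));
cs,_=cv2.findContours(m,0,2);k=max(cs,key=cv2.contourArea);print(cv2.minAreaRect(k), cv2.contourArea(k))
E
```

```text
[[429.21774812   0.         320.03913706]
 [  0.         429.21774812 197.79941948]
 [  0.           0.           1.        ]]
brown [ 0.522 -0.332  0.012]
yellow [ 0.55  -0.158  0.012]
jigc [0.558 0.085 0.016]
stop [0.572 0.223 0.036]
tab [ 0.549 -0.004  0.05 ]
filler [ 0.425 -0.114  0.056]
resin [ 0.666 -0.138  0.07 ]
((16.730770111083984, 16.846153259277344), (14.82227897644043, 23.943681716918945), 74.74488067626953) 287.5
```

View pics/c0.png

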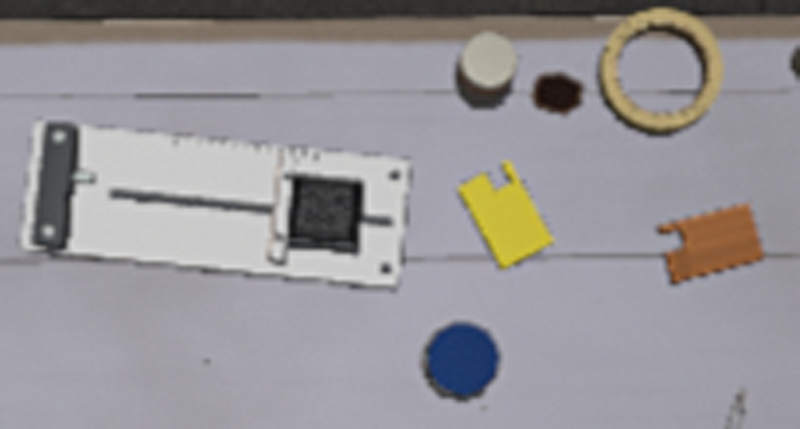

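The crop confirms the brown blank (crop 712,243) has its notch facing left and towards the upper edge, and that the jig is yawed about -6°. I'll approach and take a closer look.

Emit:
arm_command(steps=[{"slide": [0.034,0.03,0],"rot": [0,0,10.2],"grip": 1},{"slide": [0.034,0.03,0],"rot": [0,0,10.2],"grip": 1},{"slide": [0.034,0.03,0],"rot": [0,0,10.2],"grip": 1},{"slide": [0.034,0.03,0],"rot": [0,0,10.2],"grip": 1},{"slide": [0.034,0.03,0],"rot": [0,0,10.2],"grip": 1},{"slide": [0.034,0.03,0],"rot": [0,0,10.2],"grip": 1},{"slide": [0.034,0.03,0],"rot": [0,0,10.2],"grip": 1},{"slide": [0.034,0.03,0],"rot": [0,0,10.2],"grip": 1}])

```text
time: 1.75
ee_pos: [0.522, -0.3323, 0.2228]
eef_rot: [0.606, 0.795, -0.0, 0.0]
ft_force: [-0.1, -0.4, 0.4]
width: 0.0871
grip_force: 0.0
```

```bash
cat >> h.py <<'E'
from scipy.spatial.transform import Rotation as R
def tool():
    s=sensors.read_state();y=R.from_quat(s['eef_rot']).as_matrix()
    print('t',round(s['time'],2),'tcp',np.round(s['ee_pos'],4),'yline',round(np.degrees(np.arctan2(y[1,1],y[0,1])),1),'z',y[:,2].round(3),'w',round(s['width'],4),'F',np.round(s['ft_force'],1))
    return s
E
cat > blk.py <<'E'
from h import *
import sys
def contour(p,z,lo=(3,90,50),hi=(18,255,255)):
    hsv=cv2.cvtColor(np.asarray(p['pixels']),cv2.COLOR_RGB2HSV)
    m=cv2.morphologyEx(cv2.inRange(hsv,lo,hi),cv2.MORPH_OPEN,np.ones((3,3)))
    cs,_=cv2.findContours(m,0,2);k=max(cs,key=cv2.contourArea)
    w=np.array([ray(p,q[0],z)[:2] for q in k])
    r=cv2.minAreaRect((w*1000).astype(np.float32))
    return k,r,cv2.boxPoints(r)
if __name__=='__main__':
    p=shot('wrist',sys.argv[1]);tool()
    k,r,b=contour(p,float(sys.argv[2]));print(r,cv2.boundingRect(k),b.round(1).tolist())
E
python3 blk.py w1.png 0.012
```

```text
t 1.8 tcp [ 0.5267 -0.3259  0.2226] yline 16.3 z [ 0.003  0.003 -1.   ] w 0.0869 F [ 2.   5.5 -0.6]
((523.9612426757812, -331.5074768066406), (47.97700500488281, 78.08777618408203), 15.432670593261719) (300, 144, 37, 58) [[490.3999938964844, -300.29998779296875], [511.20001220703125, -375.5], [557.5, -362.79998779296875], [536.7000122070312, -287.5]]
```

View pics/w1.png

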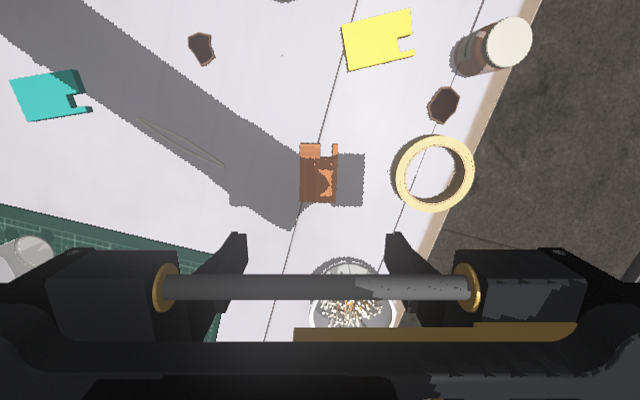

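The wrist view shows the brown blank at (318,173) with its notch facing up towards the jig. It measures (0.524, -0.3315), yaw 15.4°, so the tool is aligned.

Emit:
arm_command(steps=[{"slide": [0.003,0.0015,-0.04],"rot": [0,0,0.3],"grip": 1},{"slide": [0,0,-0.05],"grip": 1},{"slide": [0,0,-0.05],"grip": 1},{"slide": [0,0,-0.04],"grip": 1},{"slide": [0,0,-0.025],"grip": 1},{"slide": [0,0,-0.009],"grip": 1},{"slide": [0,0,-0.004],"grip": 1},{"slide": [0,0,0],"grip": 1}])

```text
schema error: expected keys rot, slide, grip
```

```bash
python3 -c "
from h import *
tool()"
```

```text
t 1.8 tcp [ 0.5267 -0.3259  0.2226] yline 16.3 z [ 0.003  0.003 -1.   ] w 0.0869 F [ 2.   5.5 -0.6]
```

Emit:
arm_command(steps=[{"slide": [0.003,0.0015,-0.04],"rot": [0,0,0.3],"grip": 1},{"slide": [0,0,-0.05],"rot": [0,0,0],"grip": 1},{"slide": [0,0,-0.05],"rot": [0,0,0],"grip": 1},{"slide": [0,0,-0.04],"rot": [0,0,0],"grip": 1},{"slide": [0,0,-0.025],"rot": [0,0,0],"grip": 1},{"slide": [0,0,-0.009],"rot": [0,0,0],"grip": 1},{"slide": [0,0,-0.004],"rot": [0,0,0],"grip": 1},{"slide": [0,0,0],"rot": [0,0,0],"grip": 1}])

```text
time: 2.8
ee_pos: [0.5245, -0.3321, 0.0055]
eef_rot: [0.606, 0.795, 0.0, 0.001]
ft_force: [0.4, 0.3, 0.2]
width: 0.0871
grip_force: 0.0
```

```bash
python3 -c "
from h import *
tool()"
```

```text
t 2.8 tcp [ 0.5245 -0.3321  0.0055] yline 15.4 z [ 0.001 -0.001 -1.   ] w 0.0871 F [0.4 0.3 0.2]
```

Emit:
arm_command(steps=[{"slide": [0,0,0],"rot": [0,0,0],"grip": 0},{"slide": [0,0,0],"rot": [0,0,0],"grip": 0},{"slide": [0,0,0],"rot": [0,0,0],"grip": 0},{"slide": [0,0,0],"rot": [0,0,0],"grip": 0},{"slide": [0,0,0],"rot": [0,0,0],"grip": 0},{"slide": [0,0,0],"rot": [0,0,0],"grip": 0},{"slide": [0,0,0.005],"rot": [0,0,0],"grip": 0},{"slide": [0,0,0.02],"rot": [0,0,0],"grip": 0}], newtons=20)

```text
time: 3.8
ee_pos: [0.5232, -0.3313, 0.0294]
eef_rot: [0.606, 0.795, -0.0, -0.001]
ft_force: [0.2, -0.0, -0.4]
width: 0.0495
grip_force: 20.0
```

Emit:
arm_command(steps=[{"slide": [0,0,0.05],"rot": [0,0,0],"grip": 0},{"slide": [0,0,0.05],"rot": [0,0,0],"grip": 0},{"slide": [0,0.03,0.04],"rot": [0,0,-5],"grip": 0},{"slide": [0.008,0.05,0.03],"rot": [0,0,-5],"grip": 0},{"slide": [0.008,0.055,0.02],"rot": [0,0,-5],"grip": 0},{"slide": [0.008,0.055,0],"rot": [0,0,-6],"grip": 0},{"slide": [0.008,0.05,0],"rot": [0,0,0],"grip": 0},{"slide": [0,0.03,0],"rot": [0,0,0],"grip": 0}])

```text
time: 4.8
ee_pos: [0.5563, -0.0583, 0.2214]
eef_rot: [0.74, 0.673, 0.001, 0.001]
ft_force: [0.6, -0.8, -0.0]
width: 0.0496
grip_force: 20.0
```

```bash
python3 - <<'E'
from h import *
p=shot('wrist','w2.png');tool()
print(np.array(p['pose']).round(3).tolist(),p['intrinsics'][0])
for n in ['jig','fence','lock_tab','blank']:
    print(n,[(np.round(d['bbox']).astype(int).tolist(),round(d['conf'],2)) for d in eyes.look_for(n,p)[:3]])
np.save('w2.npy',{k:p[k] for k in('pixels','intrinsics','pose')},allow_pickle=True)
E
```

```text
t 4.85 tcp [ 0.5562 -0.0544  0.2214] yline -5.2 z [ 0.002  0.002 -1.   ] w 0.0494 F [ 0.1  5.1 -0.8]
[[0.996, -0.09, -0.028, 0.564], [-0.095, -0.949, -0.301, 0.024], [0.0, 0.302, -0.953, 0.385], [0.0, 0.0, 0.0, 1.0]] [283.72219689   0.         315.71488942]
jig [([256, 1, 357, 188], 0.83)]
fence [([268, 98, 344, 161], 0.85), ([258, 0, 358, 189], 0.49), ([196, 200, 253, 252], 0.46)]
lock_tab [([282, 111, 329, 163], 0.62)]
blank [([273, 183, 358, 307], 0.81)]
```

View pics/w2.png

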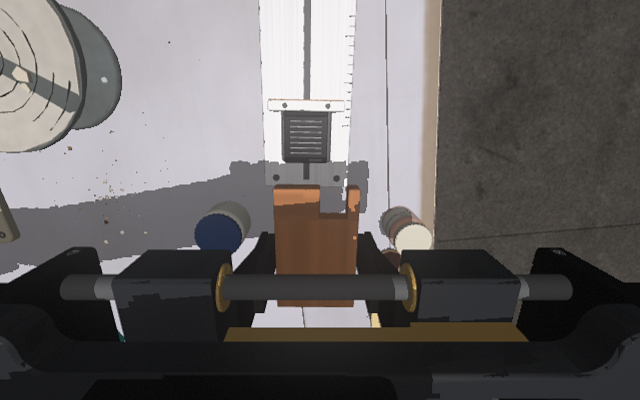

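The wrist view shows the blank held squarely, notch on the right side (338,200). The fence is at (305,130) and both jars are clear. I'll move over the bed and take a final look.

Emit:
arm_command(steps=[{"slide": [0.001,0.03,0],"rot": [0,0,0],"grip": 0},{"slide": [0.001,0.045,0],"rot": [0,0,0],"grip": 0},{"slide": [0.002,0.045,-0.02],"rot": [0,0,0],"grip": 0},{"slide": [0.002,0.045,-0.03],"rot": [0,0,0],"grip": 0},{"slide": [0.001,0.025,-0.03],"rot": [0,0,0],"grip": 0},{"slide": [0,0.01,-0.015],"rot": [0,0,0],"grip": 0},{"slide": [0,0,0],"rot": [0,0,0],"grip": 0},{"slide": [0,0,0],"rot": [0,0,0],"grip": 0}])

```text
time: 6.05
ee_pos: [0.5641, 0.1365, 0.1257]
eef_rot: [0.742, 0.671, 0.0, 0.001]
ft_force: [-0.1, -0.6, -1.2]
width: 0.0497
grip_force: 20.0
```

```bash
cat > look.py <<'E'
from h import *
import sys
p=shot('wrist',sys.argv[1]);tool()
np.save(sys.argv[1]+'.npy',{k:p[k] for k in('pixels','intrinsics','pose')},allow_pickle=True)
E
python3 look.py w3.png
```

```text
t 6.1 tcp [0.5641 0.1367 0.1259] yline -5.8 z [ 0.002 -0.    -1.   ] w 0.0496 F [0.8 0.5 0.4]
```

View pics/w3.png

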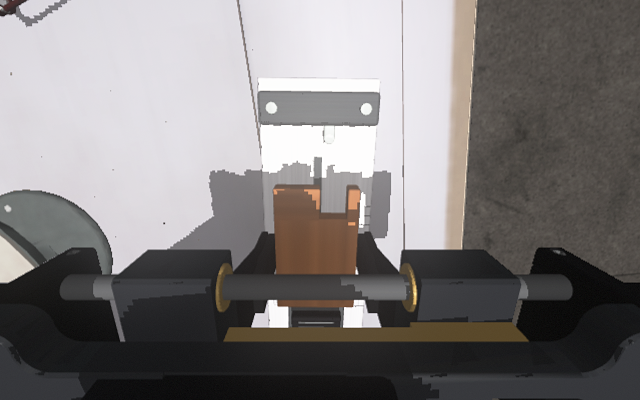

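```bash
python3 - <<'E'
from h import *
p=np.load('pics/../w3.png.npy',allow_pickle=True).item()
im=np.asarray(p['pixels']);g=cv2.cvtColor(im,cv2.COLOR_RGB2GRAY)
m=np.zeros_like(g);m[80:135,245:395]=(g[80:135,245:395]<150)*255
m=cv2.morphologyEx(m,cv2.MORPH_CLOSE,np.ones((15,15)))
cs,_=cv2.findContours(m,0,2);k=max(cs,key=cv2.contourArea)
w=np.array([ray(p,q[0],.036)[:2]*1000 for q in k],np.float32)
r=cv2.minAreaRect(w);print('stop top',r,cv2.boxPoints(r).round(1).tolist(),cv2.boundingRect(k))
# front edge: last dark row per column
cols=np.r_[264:374];ed=[]
for c in cols:
    d=np.diff(g[112:140,c].astype(int)); ed.append(112.5+np.argmax(d))
f=np.polyfit(cols,ed,1);f=np.polyfit(cols[abs(np.polyval(f,cols)-ed)<1.5],np.array(ed)[abs(np.polyval(f,cols)-ed)<1.5],1)
for z in(.016,.036):
    A=ray(p,(264,np.polyval(f,264)),z);B=ray(p,(374,np.polyval(f,374)),z);print('face z',z,A.round(4),B.round(4),'ang',np.degrees(np.arctan2(*(B-A)[[1,0]])).round(2))
# plate side edges
for row in (82,140,150):
    gr=np.diff(g[row].astype(int)); print(row,[ (c,gr[c]) for c in range(240,400) if abs(gr[c])>8])
# plate far corners, z=.016
print(ray(p,(258,79),.016).round(4),ray(p,(380,79),.016).round(4))
c=im[65:225,235:405];cv2.imwrite('pics/c3.png',cv2.cvtColor(cv2.resize(c,None,fx=3.6,fy=3.6,interpolation=cv2.INTER_NEAREST),cv2.COLOR_RGB2BGR))
print('cam',np.array(p['pose'])[:3,3])
E
```

```text
stop top ((571.5440063476562, 219.65646362304688), (43.60663604736328, 108.14006805419922), 84.24314880371094) [[515.5999755859375, 203.39999389648438], [623.2000122070312, 192.5], [627.5, 235.89999389648438], [519.9000244140625, 246.8000030517578]] (250, 80, 130, 55)
face z 0.016 [0.5225 0.2095 0.016 ] [0.6244 0.1982 0.016 ] ang -6.33
face z 0.036 [0.5261 0.2102 0.036 ] [0.6206 0.1997 0.036 ] ang -6.33
82 [(248, np.int64(-75)), (249, np.int64(-30)), (250, np.int64(63)), (251, np.int64(27)), (256, np.int64(-21)), (258, np.int64(47)), (379, np.int64(-33)), (380, np.int64(17))]
140 [(257, np.int64(-72)), (258, np.int64(-25)), (259, np.int64(89)), (260, np.int64(36)), (322, np.int64(-45)), (323, np.int64(-35)), (324, np.int64(67)), (333, np.int64(17)), (374, np.int64(-12))]
150 [(259, np.int64(-86)), (260, np.int64(91)), (261, np.int64(24)), (374, np.int64(-17))]
[0.5233 0.2491 0.016 ] [0.6313 0.2382 0.016 ]
cam [0.57187841 0.21882321 0.28894248]
```

View pics/c3.png

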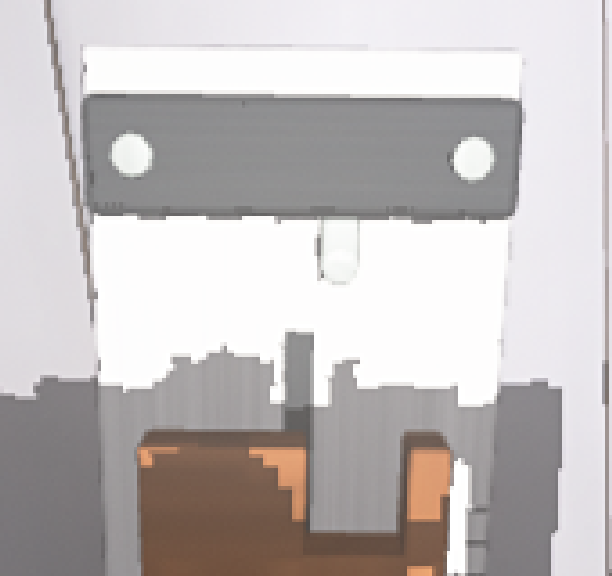

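```bash
python3 - <<'E'
from h import *
p=np.load('w3.png.npy',allow_pickle=True).item()
q=lambda x,y,z: ray(p,(235+x/3.6-.5,65+y/3.6-.5),z)[:2]*1000
ang=lambda a,b: round(np.degrees(np.arctan2(b[1]-a[1],b[0]-a[0])),2)
s1,s2=q(131,155,.037),q(474,157,.037);print('screws',s1,s2,(s1+s2)/2,ang(s1,s2))
e1,e2=q(84,155,.036),q(521,157,.036);print('ends',e1,e2,(e1+e2)/2,np.linalg.norm(e2-e1),ang(e1,e2))
a,b=q(95,214,.036),q(510,215,.036);print('face',a,b,ang(a,b))
a,b=q(84,47,.016),q(521,50,.016);print('far plate',a,b,(a+b)/2,ang(a,b),np.linalg.norm(a-b))
a,b=q(102,350,.016),q(502,350,.016);print('sides',a,b,(a+b)/2,np.linalg.norm(a-b))
print('key nose',q(339,283,.026),'key mid',q(339,245,.026))
a,b=q(138,447,.132),q(452,449,.132);print('blank front',a,b,(a+b)/2,ang(a,b),np.linalg.norm(a-b))
print('notch',q(308,490,.132),q(403,490,.132))
E
```

```text
screws [534.25193451 223.56224008] [614.36115712 215.03585462] [574.30654582 219.29904735] -6.08
ends [523.07874405 224.69250788] [625.55918033 213.90880551] [574.31896219 219.30065669] 103.0462423218128 -6.01
face [523.52420796 211.11565023] [622.49950058 200.90380377] -5.89
far plate [523.32602412 250.24890328] [630.63113766 238.74113978] [576.97858089 244.49502153] -6.12 107.92041517975886
sides [515.95701435 175.26458345] [623.08885035 164.46487695] [569.52293235 169.8647302 ] 107.67480644871773
key nose [580.64193284 187.7922266 ] key mid [581.45870005 197.19373351]
blank front [542.99589318 177.79230037] [592.77805088 172.44169115] [567.88697203 175.11699576] -6.13 50.068874997644826
notch [569.26824125 167.9015872 ] [584.53685988 166.3625808 ]
```

Jig yaw is -6.0° and the blank's is -6.1°. The blank needs +2 mm in jig x, plus 8 mm forward, to finish 6 mm short of the key. Now lowering it.

Emit:
arm_command(steps=[{"slide": [0.003,0.008,-0.01],"rot": [0,0,0],"grip": 0},{"slide": [0,0,-0.025],"rot": [0,0,0],"grip": 0},{"slide": [0,0,-0.03],"rot": [0,0,0],"grip": 0},{"slide": [0,0,-0.02],"rot": [0,0,0],"grip": 0},{"slide": [0,0,-0.01],"rot": [0,0,0],"grip": 0},{"slide": [0,0,-0.006],"rot": [0,0,0],"grip": 0},{"slide": [0,0,-0.0025],"rot": [0,0,0],"grip": 0},{"slide": [0,0,0],"rot": [0,0,0],"grip": 0}])

```text
time: 7.1
ee_pos: [0.5663, 0.1463, 0.0215]
eef_rot: [0.741, 0.672, 0.0, 0.0]
ft_force: [-0.8, 0.7, -0.4]
width: 0.0495
grip_force: 20.0
```

Emit:
arm_command(steps=[{"slide": [0,0,0],"rot": [0,0,0],"grip": 0.8},{"slide": [0,0,0],"rot": [0,0,0],"grip": 0.8},{"slide": [0,0,0],"rot": [0,0,0],"grip": 0.8},{"slide": [0,0,0],"rot": [0,0,0],"grip": 0.8},{"slide": [0,0,0.015],"rot": [0,0,0],"grip": 0.8},{"slide": [0,0,0.03],"rot": [0,0,0],"grip": 0.8},{"slide": [0,0,0.04],"rot": [0,0,0],"grip": 0.8},{"slide": [0,0,0.03],"rot": [0,0,0],"grip": 0.8}])

```text
time: 8.1
ee_pos: [0.5665, 0.1466, 0.139]
eef_rot: [0.741, 0.672, 0.001, 0.001]
ft_force: [0.0, 0.7, 0.0]
width: 0.0697
grip_force: 0.0
```

Emit:
arm_command(steps=[{"slide": [-0.002,-0.02,0.01],"rot": [0,0,0],"grip": 0},{"slide": [-0.003,-0.03,0],"rot": [0,0,0],"grip": 0},{"slide": [-0.0035,-0.035,0],"rot": [0,0,0],"grip": 0},{"slide": [-0.003,-0.03,0],"rot": [0,0,0],"grip": 0},{"slide": [-0.003,-0.026,0],"rot": [0,0,0],"grip": 0},{"slide": [-0.001,-0.01,0],"rot": [0,0,0],"grip": 0},{"slide": [0,0,0],"rot": [0,0,0],"grip": 0},{"slide": [0,0,0],"rot": [0,0,0],"grip": 0}])

```text
time: 9.1
ee_pos: [0.5507, -0.0033, 0.1464]
eef_rot: [0.74, 0.672, 0.0, -0.0]
ft_force: [-0.0, -0.4, 0.3]
width: 0.0024
grip_force: 0.0
```

```bash
python3 look.py w4.png; python3 - <<'E'
from h import *
from blk import contour
p=np.load('w4.png.npy',allow_pickle=True).item()
k,r,b=contour(p,.028);print(r,b.round(1).tolist())
O=np.array([560.4,86.7])/1000;u=np.array([.1045,.9945]);v=np.array([.9945,-.1045])
for n,x,y,z in[('tab',0,-.092,.05),('front',0,.120,.016),('face',0,-.05,.026)]:
    print(n,proj(p,[*(O+v*x+u*y),z]).round(1))
E
```

```text
t 9.15 tcp [ 0.5506 -0.0033  0.1463] yline -5.5 z [ 0.     0.001 -1.   ] w 0.0013 F [ 1.2  0.5 -0.1]
((564.514404296875, 136.65591430664062), (61.64385223388672, 49.3753776550293), 83.72698211669922) [[536.5999755859375, 108.69999694824219], [585.7000122070312, 103.30000305175781], [592.4000244140625, 164.60000610351562], [543.2999877929688, 170.0]]
tab [316.7 200.7]
front [318.9 -48.8]
face [317.  153.3]
```

View pics/w4.png

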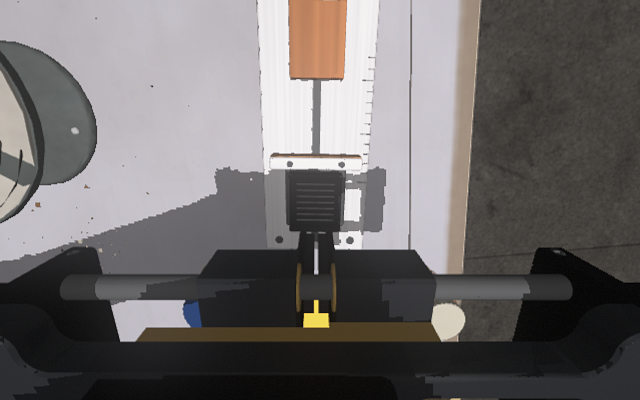

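The tab centres at (317,201), exactly where predicted. The blank lies straight on the bed ahead of the fence. I'll lower to the tab.

Emit:
arm_command(steps=[{"slide": [0,0,-0.03],"rot": [0,0,0],"grip": 0},{"slide": [0,0,-0.03],"rot": [0,0,0],"grip": 0},{"slide": [0,0,-0.02],"rot": [0,0,0],"grip": 0},{"slide": [0,0,-0.01],"rot": [0,0,0],"grip": 0},{"slide": [0,0,-0.005],"rot": [0,0,0],"grip": 0},{"slide": [0,0,-0.002],"rot": [0,0,0],"grip": 0},{"slide": [0,0,-0.001],"rot": [0,0,0],"grip": 0},{"slide": [0,0,0],"rot": [0,0,0],"grip": 0}])

```text
time: 10.15
ee_pos: [0.5509, -0.0046, 0.0487]
eef_rot: [0.741, 0.672, 0.0, 0.0]
ft_force: [-1.9, 0.5, 5.0]
width: 0.0007
grip_force: 2.4
```

Emit:
arm_command(steps=[{"slide": [0,0,-0.0015],"rot": [0,0,0],"grip": 0},{"slide": [0,0,-0.0015],"rot": [0,0,0],"grip": 0},{"slide": [0,0,-0.001],"rot": [0,0,0],"grip": 0},{"slide": [0,0,0],"rot": [0,0,0],"grip": 0},{"slide": [0,0,0],"rot": [0,0,0],"grip": 0},{"slide": [0,0,0],"rot": [0,0,0],"grip": 0},{"slide": [0,0,0],"rot": [0,0,0],"grip": 0},{"slide": [0,0,0],"rot": [0,0,0],"grip": 0}])

```text
time: 11.15
ee_pos: [0.5509, -0.0046, 0.0447]
eef_rot: [0.741, 0.672, 0.0, 0.0]
ft_force: [-3.0, 1.2, 7.6]
width: 0.0003
grip_force: 3.4
```

Pressed about 5 mm. I'll start sliding.

Emit:
arm_command(steps=[{"slide": [0.0003,0.003,0],"rot": [0,0,0],"grip": 0},{"slide": [0.0005,0.005,0],"rot": [0,0,0],"grip": 0},{"slide": [0.0005,0.005,0],"rot": [0,0,0],"grip": 0},{"slide": [0.0005,0.005,0],"rot": [0,0,0],"grip": 0},{"slide": [0.0005,0.005,0],"rot": [0,0,0],"grip": 0},{"slide": [0.0005,0.005,0],"rot": [0,0,0],"grip": 0},{"slide": [0.0005,0.005,0],"rot": [0,0,0],"grip": 0},{"slide": [0.0005,0.005,0],"rot": [0,0,0],"grip": 0}])

```text
time: 12.15
ee_pos: [0.555, 0.0328, 0.0449]
eef_rot: [0.741, 0.671, 0.0, 0.001]
ft_force: [-1.8, -1.2, 6.3]
width: 0.0002
grip_force: 3.4
```

```bash
cat > fl.py <<'E'
from h import *
from blk import contour
import sys
p=shot('wrist',sys.argv[1]);tool();q=shot('top')
np.save(sys.argv[1]+'.npy',{k:p[k] for k in('pixels','intrinsics','pose')},allow_pickle=True)
O=np.array([560.4,86.7]);u=np.array([.1045,.9945]);v=np.array([.9945,-.1045])
for P in(p,q):
    for n in('fence','lock_tab'):
        for d in eyes.look_for(n,P)[:2]:
            b=d['bbox'];w=ray(P,((b[0]+b[2])/2,(b[1]+b[3])/2),.045)[:2]*1000-O;print(n,np.round(b),round(d['conf'],2),'jig xy',(w@v).round(1),(w@u).round(1))
k,r,b=contour(p,.028)
b=b-O;print('blank',r[1:],[(round(float(x@v),1),round(float(x@u),1)) for x in b])
print('face pred px', {val:proj(p,[*((O+u*(-70+val))/1000),.048]).round(0).tolist() for val in(20,40,60,80,100,110)})
E
python3 fl.py w5.png
```

```text
t 12.2 tcp [0.5551 0.0338 0.045 ] yline -5.6 z [ 0.002 -0.    -1.   ] w 0.0003 F [-1.4 -0.6  7.2]
fence [244. 172. 385. 251.] 0.93 jig xy -1.0 -31.1
fence [272. 202. 358. 250.] 0.33 jig xy -0.5 -40.8
lock_tab [274. 201. 356. 253.] 0.73 jig xy -0.5 -41.7
blank ((65.56017303466797, 49.5627555847168), 83.95059204101562) [(-25.6, 19.6), (23.9, 19.6), (24.0, 85.1), (-25.6, 85.2)]
face pred px {20: [316.0, 241.0], 40: [316.0, 211.0], 60: [317.0, 179.0], 80: [317.0, 144.0], 100: [317.0, 106.0], 110: [317.0, 86.0]}
```

The fence follows, now at about 0.06. Continuing.

Emit:
arm_command(steps=[{"slide": [0.0005,0.005,0],"rot": [0,0,0],"grip": 0},{"slide": [0.0005,0.005,0],"rot": [0,0,0],"grip": 0},{"slide": [0.0005,0.005,0],"rot": [0,0,0],"grip": 0},{"slide": [0.0005,0.005,0],"rot": [0,0,0],"grip": 0},{"slide": [0.0005,0.005,0],"rot": [0,0,0],"grip": 0},{"slide": [0.0005,0.005,0],"rot": [0,0,0],"grip": 0},{"slide": [0.0005,0.005,0],"rot": [0,0,0],"grip": 0},{"slide": [0.0003,0.003,0],"rot": [0,0,0],"grip": 0}])

```text
time: 13.45
ee_pos: [0.5593, 0.0709, 0.045]
eef_rot: [0.741, 0.671, 0.001, 0.001]
ft_force: [-1.3, -2.6, 6.6]
width: 0.0004
grip_force: 3.3
```

```bash
python3 fl.py w6.png
```

```text
t 13.5 tcp [0.5593 0.0713 0.0451] yline -5.6 z [ 0.003 -0.    -1.   ] w 0.0007 F [-0.4 -1.3  7.4]
fence [244. 171. 387. 248.] 0.83 jig xy -0.5 8.1
lock_tab [274. 201. 356. 248.] 0.89 jig xy -0.4 -1.6
lock_tab [243. 136. 343. 178.] 0.41 jig xy -4.7 6.9
blank ((80.1332015991211, 49.38695526123047), 83.60688781738281) [(-25.7, 24.8), (23.7, 24.4), (24.3, 104.5), (-25.1, 104.9)]
face pred px {20: [315.0, 294.0], 40: [316.0, 267.0], 60: [316.0, 239.0], 80: [316.0, 208.0], 100: [316.0, 176.0], 110: [316.0, 158.0]}
```

View pics/w6.png

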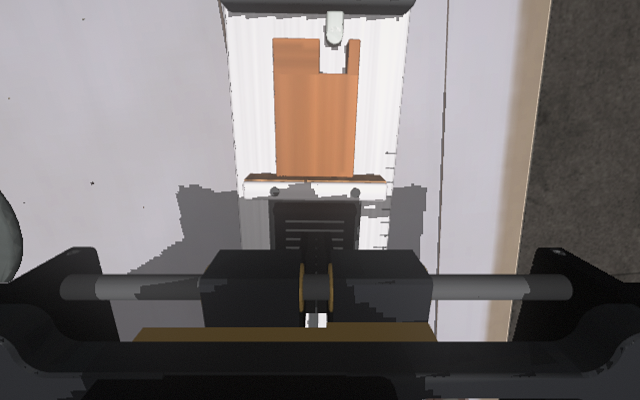

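The key (334,30) is entering the notch (320–346) well centred. I'll push the last 15 mm home.

Emit:
arm_command(steps=[{"slide": [0.0004,0.004,0],"rot": [0,0,0],"grip": 0},{"slide": [0.0004,0.004,0],"rot": [0,0,0],"grip": 0},{"slide": [0.0003,0.003,0],"rot": [0,0,0],"grip": 0},{"slide": [0.0002,0.002,0],"rot": [0,0,0],"grip": 0},{"slide": [0.0002,0.002,0],"rot": [0,0,0],"grip": 0},{"slide": [0.0001,0.0015,0],"rot": [0,0,0],"grip": 0},{"slide": [0,0,0],"rot": [0,0,0],"grip": 0},{"slide": [0,0,0],"rot": [0,0,0],"grip": 0}])

```text
time: 14.75
ee_pos: [0.561, 0.0863, 0.045]
eef_rot: [0.741, 0.671, 0.0, 0.001]
ft_force: [-0.6, -3.7, 7.2]
width: 0.0003
grip_force: 3.3
```

```bash
python3 fl.py w7.png
```

```text
t 14.8 tcp [0.5609 0.0863 0.045 ] yline -5.7 z [ 0.002 -0.001 -1.   ] w 0.0003 F [ 0.4 -5.2  6.1]
fence [244. 173. 388. 248.] 0.78 jig xy 0.1 23.1
lock_tab [273. 203. 358. 250.] 0.74 jig xy -0.1 12.4
blank ((81.24962615966797, 49.40454864501953), 83.54930114746094) [(-25.6, 38.3), (23.8, 37.9), (24.4, 119.1), (-25.0, 119.5)]
face pred px {20: [315.0, 313.0], 40: [315.0, 288.0], 60: [316.0, 261.0], 80: [316.0, 232.0], 100: [316.0, 201.0], 110: [316.0, 185.0]}
```

Emit:
arm_command(steps=[{"slide": [0.0002,0.002,0],"rot": [0,0,0],"grip": 0},{"slide": [0.0002,0.002,0],"rot": [0,0,0],"grip": 0},{"slide": [0.0002,0.002,0],"rot": [0,0,0],"grip": 0},{"slide": [0.0002,0.002,0],"rot": [0,0,0],"grip": 0},{"slide": [0,0,0],"rot": [0,0,0],"grip": 0},{"slide": [0,0,0],"rot": [0,0,0],"grip": 0},{"slide": [0,0,0],"rot": [0,0,0],"grip": 0},{"slide": [0,0,0],"rot": [0,0,0],"grip": 0}])

```text
time: 16.05
ee_pos: [0.5618, 0.0943, 0.045]
eef_rot: [0.741, 0.671, 0.0, 0.001]
ft_force: [-0.8, -3.7, 6.5]
width: 0.0006
grip_force: 3.3
```

```bash
python3 fl.py w8.png
```

```text
t 16.1 tcp [0.5617 0.0944 0.045 ] yline -5.7 z [ 0.002 -0.001 -1.   ] w 0.0003 F [ 1.  -4.2  6.7]
fence [244. 184. 387. 249.] 0.96 jig xy -0.2 27.1
fence [277.  59. 360. 192.] 0.35 jig xy 1.3 81.6
lock_tab [272. 218. 353. 248.] 0.67 jig xy -2.0 16.3
lock_tab [262. 151. 274. 164.] 0.16 jig xy -14.6 86.7
blank ((83.38260650634766, 49.5375862121582), 83.63863372802734) [(-25.7, 36.1), (23.9, 35.7), (24.4, 119.1), (-25.1, 119.4)]
face pred px {20: [315.0, 323.0], 40: [315.0, 298.0], 60: [316.0, 272.0], 80: [316.0, 244.0], 100: [316.0, 214.0], 110: [316.0, 198.0]}
```

The fence has stopped at home and the fingertip is slipping towards the lip. I'll push on to the lip for a firm seat.

Emit:
arm_command(steps=[{"slide": [0.0002,0.002,0],"rot": [0,0,0],"grip": 0},{"slide": [0.0002,0.002,0],"rot": [0,0,0],"grip": 0},{"slide": [0.0001,0.001,0],"rot": [0,0,0],"grip": 0},{"slide": [0.0001,0.001,0],"rot": [0,0,0],"grip": 0},{"slide": [0,0,0],"rot": [0,0,0],"grip": 0},{"slide": [0,0,0],"rot": [0,0,0],"grip": 0},{"slide": [0,0,0],"rot": [0,0,0],"grip": 0},{"slide": [0,0,0],"rot": [0,0,0],"grip": 0}])

```text
time: 17.35
ee_pos: [0.562, 0.097, 0.0444]
eef_rot: [0.742, 0.67, -0.002, 0.002]
ft_force: [-2.2, -12.7, 6.6]
width: 0.0003
grip_force: 7.9
```

12.7 N against the lip, so it's home. I'll release straight up.

Emit:
arm_command(steps=[{"slide": [0,-0.002,0],"rot": [0,0,0],"grip": 0},{"slide": [0,0,0.003],"rot": [0,0,0],"grip": 0},{"slide": [0,0,0.004],"rot": [0,0,0],"grip": 0},{"slide": [0,0,0.01],"rot": [0,0,0],"grip": 0},{"slide": [0,0,0.02],"rot": [0,0,0],"grip": 0},{"slide": [0,0,0.03],"rot": [0,0,0],"grip": 0},{"slide": [0,0,0.03],"rot": [0,0,0],"grip": 0},{"slide": [0,0,0],"rot": [0,0,0],"grip": 0}])

```text
time: 18.35
ee_pos: [0.5629, 0.1008, 0.1448]
eef_rot: [0.741, 0.672, 0.003, 0.002]
ft_force: [1.4, 0.3, -1.1]
width: 0.0002
grip_force: 0.0
```

```bash
python3 fl.py w9.png; python3 - <<'E'
import cv2
im=cv2.imread('pics/w9.png')[40:260,210:430];cv2.imwrite('pics/c9.png',cv2.resize(im,None,fx=2.7,fy=2.7,interpolation=cv2.INTER_CUBIC))
E
```

```text
t 18.4 tcp [0.562  0.1004 0.1431] yline -5.6 z [ 0.003  0.001 -1.   ] w 0.0008 F [-0.5  0.3 -0.5]
fence [268. 167. 359. 244.] 0.93 jig xy -0.9 6.8
lock_tab [287. 186. 342. 248.] 0.8 jig xy -0.0 -5.6
blank ((79.75054931640625, 49.2928581237793), 82.79280853271484) [(-26.0, 39.6), (23.3, 38.6), (25.0, 118.3), (-24.3, 119.4)]
face pred px {20: [314.0, 259.0], 40: [315.0, 241.0], 60: [315.0, 223.0], 80: [315.0, 203.0], 100: [315.0, 183.0], 110: [315.0, 173.0]}
```

View pics/c9.png

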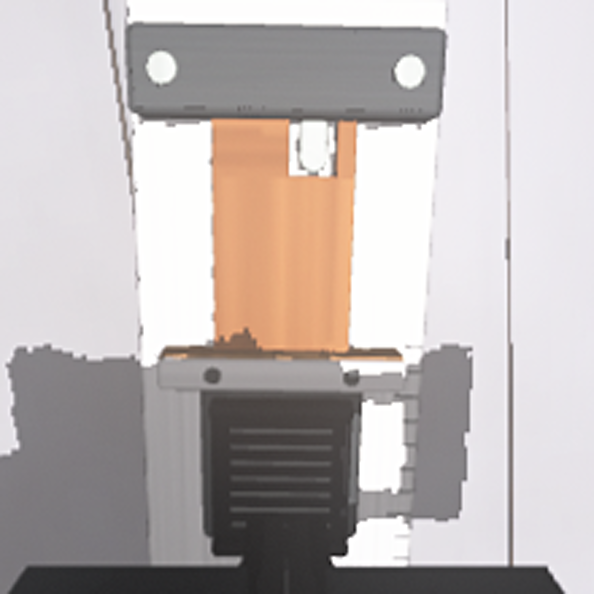

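The blank is home over the key, with the fence edge at the row predicted for 0.11. I'll check that the tab is up with a gentle touch at the earlier contact height.

Emit:
arm_command(steps=[{"slide": [-0.0015,-0.014,-0.03],"rot": [0,0,0],"grip": 0},{"slide": [0,0,-0.03],"rot": [0,0,0],"grip": 0},{"slide": [0,0,-0.02],"rot": [0,0,0],"grip": 0},{"slide": [0,0,-0.009],"rot": [0,0,0],"grip": 0},{"slide": [0,0,-0.003],"rot": [0,0,0],"grip": 0},{"slide": [0,0,-0.001],"rot": [0,0,0],"grip": 0},{"slide": [0,0,0],"rot": [0,0,0],"grip": 0},{"slide": [0,0,0],"rot": [0,0,0],"grip": 0}])

```text
time: 19.65
ee_pos: [0.5598, 0.0861, 0.0486]
eef_rot: [0.741, 0.672, 0.0, 0.0]
ft_force: [-3.6, 0.7, 4.9]
width: 0.0004
grip_force: 2.4
```

Contact gives 4.9 N at the same height as when it was locked at the start, so the tab is up. Lifting clear.

Emit:
arm_command(steps=[{"slide": [0,0,0.005],"rot": [0,0,0],"grip": 0},{"slide": [0,0,0.02],"rot": [0,0,0],"grip": 0},{"slide": [0,0,0.03],"rot": [0,0,0],"grip": 0},{"slide": [0,0,0.03],"rot": [0,0,0],"grip": 0},{"slide": [0,0,0.02],"rot": [0,0,0],"grip": 0},{"slide": [0,0,0],"rot": [0,0,0],"grip": 0},{"slide": [0,0,0],"rot": [0,0,0],"grip": 0},{"slide": [0,0,0],"rot": [0,0,0],"grip": 0}])

```text
time: 20.65
ee_pos: [0.5592, 0.0856, 0.1523]
eef_rot: [0.741, 0.672, -0.001, -0.0]
ft_force: [-0.5, 0.1, -0.4]
width: 0.0004
grip_force: 0.0
```

```bash
python3 fl.py w10.png; python3 -c "
from h import *
print(order.close_job())"
```

```text
t 20.7 tcp [0.5592 0.0856 0.1523] yline -5.6 z [-0.001 -0.    -1.   ] w 0.0007 F [ 1.1 -0.4 -0.7]
fence [274. 150. 364. 227.] 0.98 jig xy 1.1 6.2
lock_tab [292. 167. 344. 230.] 0.67 jig xy 0.7 -3.9
lock_tab [271. 148. 364. 228.] 0.57 jig xy -0.3 6.6
blank ((81.31509399414062, 49.218894958496094), 83.64293670654297) [(-25.7, 38.0), (23.5, 37.7), (24.0, 119.0), (-25.2, 119.3)]
face pred px {20: [317.0, 242.0], 40: [317.0, 224.0], 60: [318.0, 205.0], 80: [318.0, 186.0], 100: [318.0, 165.0], 110: [318.0, 155.0]}
the job is handed in; nothing more can be done
None
```

I handed the job in at about 21 s, no verdict returned: by camera the blank is home over the key (front edge about 1 mm from the stop, nearly square and centred), with the fence at about 0.11, and a touch test found the lock tab up; the arm never went near the jars.

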